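# Hang a check weight on a spring balance and tug-test it

## Task

Hang the larger of the two ringed check weights by its ring on the hook of the spring balance clamped in the stand. Still holding the weight, tug it gently down until the pointer has passed the broad line on the scale and keep it there for a moment, but do not pull the balance out to the end of its travel; then ease it back up until the balance alone carries it, and let go so that it hangs still from the hook. Leave the smaller weight and the other things on the bench where they stand.

Things in the scene. Friction and masses are not known exactly. Their poses are not given: they have to be found in the camera images.
- stand: Lab stand, fixed: base plate 12 mm thick (x -30 to +130 mm, y 65 mm each side), 12 mm rod 490 mm tall at x = +85 mm, before it a clamped upright spring balance (case 37 wide, 18 thick, 290 to 440 mm above the bench). Origin on the bench straight below hook and case, z up; the white scale and the hook's open mouth face -x of this frame, towards the robot.
- draw_rod (a joint): Sliding draw rod of the balance, carrying the hook below the case and the dark pointer on the scale: 0 m unloaded (pointer at the top), growing as the hook is pulled straight down; end stop at 0.075 m. Spring about 150 N/m: the large weight alone draws it to 0.024 to 0.034 m. The scale's broad line is at 0.050 m; fine marks every 5 mm end at 0.070 m.
- hook_seat (a point): Bottom of the hook's bend (centre of the 5 mm wire), where a ring rests; 228 mm above the bench unloaded, moves with the draw rod. The hook is a J in the stand's x-z plane: its back bulges 16 mm to +x; the stem is over this point again from 40 mm up and runs up into the case, whose underside is 62 mm above this point unloaded.
- hook_tip (a point): Free tip of the hook (centre of the wire's rounded end, 2.5 mm radius), on the -x side of the stand's frame: 17 mm before and 16.5 mm above hook_seat. The mouth between tip and stem is open from above and in front.
- large_weight: The larger check weight, loose, upright: plain steel cylinder 38 mm across, 56 mm tall; on it a slim stem (8 mm thick, 45 mm long) and a closed upright ring of 5 mm wire, 37 mm inside. Height 146 mm, 0.45 kg (15% more or less). Origin: centre of the underside, z up. The ring lies in its y-z plane, its hole looks along x (both ways alike), ring centre 122 mm up.
- large_weight_ring_top (a point): Top of the large weight's ring, centre of the wire, 143 mm above the weight's origin. When the ring rests in the hook this point is about 5 mm above hook_seat.
- small_weight: The smaller check weight, loose, standing upright, to be left alone: the same form, cylinder 29 mm in diameter and 36 mm tall, total height 98 mm. Origin at the centre of its underside.
- dropper_bottle: Small brown bottle with a dark cap, 35 mm in diameter, 76 mm tall, standing on the bench; to be left alone. Origin at the centre of its underside.
- petri_dish: Flat round dish with a buff filling, 94 mm in diameter, 17 mm high, lying on the bench; to be left alone. Origin at the centre of its underside.
- vial: Glass vial with a black cap, 26 mm in diameter, 56 mm tall, standing on the bench; to be left alone. Origin at the centre of its underside.

How it is judged:
By the outcome, as a careful person would: the job done as asked, in the order asked, and still so for the second after the job is handed in, with the robot touching nothing.
It also fails if it takes over 56 s, if anything falls off the work surface, if the arm or the gripper's body presses on something with over 40 N, if the wrist force passes 120 N, or if a joint passes its speed limit or range.

## Robot

A 6-joint arm with a two-finger parallel gripper is mounted at the origin on a cart in front of the work surface, level with it; the furniture and walls round the work are solid. World frame = base frame: x ahead of the robot, y to its left, z up, the work surface at z = 0. Lengths are in mm, angles in degrees, forces in N, time in s.
With the tool pointing down it reaches from about 350 to 850 mm from the base axis. Payload 8.1 kg.
Tool frame: the origin (TCP) lies between the finger pads; the fingertips stand ahead of it and the grasp point (between the pads) lies 2 mm behind it (nose_length is the z of the fingertips in the tool frame, in mm); z points along the fingers, y is the direction in which the jaws open and shut (so a half turn about z gives the same grasp; the last joint's range is limited). The gripper opens to 85 mm and grips with 20 to 120 N. Pads are 22 mm wide; open, the fingers measure 114 mm over their backs; the gripper's body (76 mm by 85 mm) begins 54 mm behind the grasp point. The pads swing forward as they close: fully open they stand 13 mm farther back than shut.
Start: joints at [-68.377, 7.471, 85.268, -0, 87.261, -4.893], TCP at [267.893, -536.879, 248.292] pointing down, gripper open.
Joint ranges: [-169.43, 169.43], [-51.17, 129.36], [1.28, 143.12], [-76.62, 256.62], [0, 156.53], [-152.29, 152.29]. Speed limits (degrees/s): [136.94, 136.94, 159.86, 180, 180, 180].

## Interface

Orientations are given as [roll, pitch, yaw] about the fixed x, y, z axes, in that order (R = Rz(yaw) Ry(pitch) Rx(roll)).
In Python, from bench import * gives the robot as it stands.
- The arm moves only by the tool jog_arm, never from a script. Its argument "plan" is a list of rows, each a list of 3 entries, a list of its own where there are three numbers: the turn, a rotation vector about the tool's x, y, z in degrees, then the shift along the tool's x, y, z in m, then the gripper's target within -1 to 1 (fully open at 1, half-way at 0, shut at -1). A call has 1 to 12 rows; each row is the pose to reach, as a shift and turn from the pose commanded when the call began, along the tool's axes at that moment; what a row does not reach only later rows make up. A row lasts 1/8 s, in which the tool goes at most 62.5 mm and 10.7 degrees, less where a joint would pass 70% of its speed; a pose out of reach is approached as far as the arm can. A call with a gripper value outside its range is refused whole. The fingers move at their own pace and stop on an object; "force" is the grip in N (left out, the last holds). Time passes only in rows, so rows that repeat a pose let the fingers close. It gives the time, the measured TCP pose, the force and the opening at its end, in the units of the state.
- sense(): the state, without advancing time (a new reading comes with each control period).
- snapshot(name): name is "scene" or "top" or "wrist"; returns (picture, depth): 384x512x3 uint8, blue, green, red; 384x512 float32, mm along the optical axis (not along the pixel's ray), 0 where there is no reading.
- camera_info(name): a dict with "fov_y" (degrees; the focal length in pixels is half the picture's height over the tangent of half this angle, whatever the lens; pixels are square), "cx", "cy" (the principal point, pixels), "origin" and "orientation" of the camera in the world. Camera axes: x right, y down, z forward; pixel columns grow to the right and rows downward; lengths in mm; the calibration is good to about 2 mm. A picture is of the moment at which its call begins: read the wrist's pose just before it. camera_info takes no time and is no camera call; for the wrist camera it gives the pose at the moment of the call.
- hand_in(): hands the job in, once; it reports no verdict.
The state is a dict: "time": time; "joint_pos": joint angles; "qd": joint speeds; "joint_efforts": joint torques, N m; "tool_pos": TCP position; "tcp_rot": TCP orientation; "ft_force": force on the tool from outside, world axes, zero at the start; "wrist_torque": the same for the moment, N m; "finger_gap": finger opening in mm.
Only numpy, scipy, OpenCV 4.12 (cv2) and the standard library are available. Lean on these libraries where they do the work, as an engineer would, in place of code of your own. Each camera call takes 0.05 s, during which the arm holds its last target.

## Working session

There is one attempt and no reset: what is moved stays moved. The work goes in short steps, Python scripts to look and compute and a tool call to move; the robot and the scene stay as the last step left them, time stands still between calls to the robot, and variables do not carry over. Pictures are saved under pics/ and viewed, and the job is handed in when it is done.

Besides the shell and the picture viewer there is one more tool, called after "Call:" by a JSON object that holds its "api" and its "payload", one argument or row to a line. jog_arm: Moves the arm, as the interface text tells. Its arguments: {"type":"object","properties":{"plan":{"type":"array","items":{"type":"array"}},"force":{"type":"number"}},"required":["plan"]}

```bash
mkdir -p pics; ls; python3 - <<'E'
from bench import *
import cv2,numpy as np
s=sense();print(s)
for n in("scene","top","wrist"):
    ci=camera_info(n);print(n,ci)
    p,d=snapshot(n);cv2.imwrite(f"pics/{n}0.png",p);np.save(f"pics/{n}0.npy",d)
E
```

```text
pics
{'time': 0.0, 'joint_pos': array([-6.83765602e+01,  7.51460226e+00,  8.53304640e+01,  1.69968848e-03,
        8.72626168e+01, -4.89310636e+00]), 'qd': array([-0.00637494, -0.06200322, -0.08900968,  0.09935698,  0.04994579,
       -0.01301989]), 'joint_efforts': array([-4.23567553e-04, -5.69385481e+01, -5.00561678e+01, -2.22057529e-04,
        1.44871409e-02,  1.40848417e-05]), 'tool_pos': array([ 267.70597854, -536.37301272,  247.23833618]), 'tcp_rot': array([-1.79892854e+02, -1.08764549e-02,  2.65164532e+01]), 'ft_force': array([-0.4057759 ,  0.00624187, -0.15500175]), 'wrist_torque': array([-0.04054445,  0.02088363, -0.01357571]), 'finger_gap': 85.25703535712418}
scene {'fov_y': 52.64671313593082, 'cx': 258.85871737297373, 'cy': 187.7880630701209, 'origin': array([ 205.48366618, 1036.05411558,  634.11280684]), 'orientation': array([-115.1803065 ,   -1.12607124, -153.37509767])}
top {'fov_y': 49.094737021250445, 'cx': 264.95705576773213, 'cy': 197.64203308390486, 'origin': array([ 439.27462015,  117.27201135, 1228.40737203]), 'orientation': array([-1.67568086e+02, -3.19194167e-02, -9.42753575e+01])}
wrist {'fov_y': 60.6490477796655, 'cx': 256.35860454202214, 'cy': 190.35720587469393, 'origin': array([ 332.87724518, -504.39170224,  372.39821216]), 'orientation': array([ 1.63256454e+02,  1.28728961e-01, -6.34884764e+01])}
```

View pics/scene0.png

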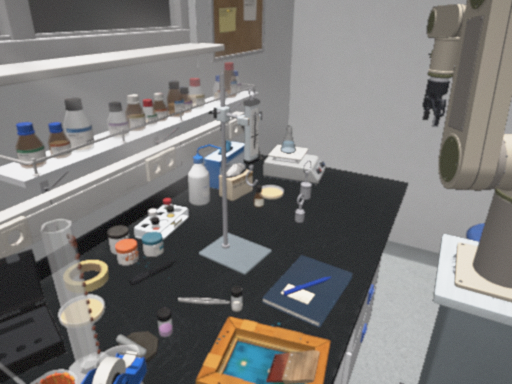

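View pics/top0.png

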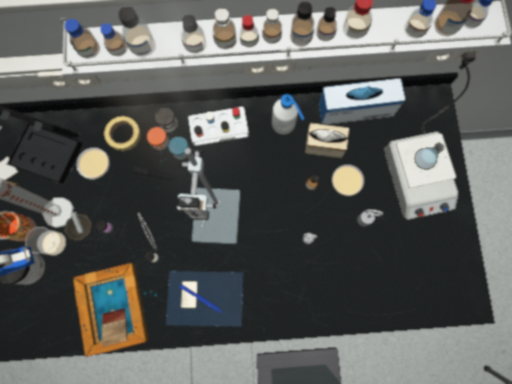

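View pics/wrist0.png

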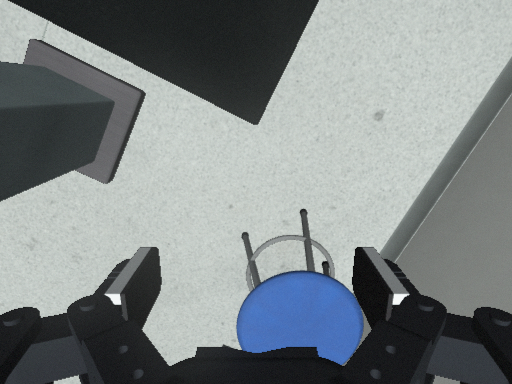

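The scene view shows the stand in the middle, with two ringed weights at about (305,190) and (299,213). In the top view the weights are at (368,216) and (310,238), and the stand's balance is at about (195,205). Next I'll measure them.

```bash
cat > h.py <<'E'
import cv2,numpy as np
from scipy.spatial.transform import Rotation as R
def cam(ci):
    f=192/np.tan(np.radians(ci['fov_y']/2)); M=R.from_euler('xyz',ci['orientation'],degrees=True).as_matrix()
    return f,ci['cx'],ci['cy'],M,np.array(ci['origin'])
def cloud(ci,d):
    f,cx,cy,M,o=cam(ci); v,u=np.mgrid[:384,:512]
    P=np.stack([(u-cx)/f*d,(v-cy)/f*d,d],-1)
    return P@M.T+o
def proj(ci,p):
    f,cx,cy,M,o=cam(ci); q=(np.asarray(p)-o)@M
    return np.stack([q[...,0]/q[...,2]*f+cx,q[...,1]/q[...,2]*f+cy],-1)
E
python3 - <<'E'
from bench import *
from h import *
ims=[]
for n,b in(("top",(280,190,400,250)),("scene",(240,160,330,230)),("top",(165,140,255,250)),("scene",(190,85,280,275))):
    p=cv2.imread(f"pics/{n}0.png"); x0,y0,x1,y1=b
    c=p[y0:y1,x0:x1]; k=min(400/c.shape[1],300/c.shape[0]); c=cv2.resize(c,None,fx=k,fy=k,interpolation=cv2.INTER_CUBIC)
    z=np.zeros((300,400,3),np.uint8);z[:c.shape[0],:c.shape[1]]=c;ims.append(z)
cv2.imwrite("pics/c1.png",np.vstack([np.hstack(ims[:2]),np.hstack(ims[2:])]))
for n,bs in(("top",[(350,200,390,232),(295,225,325,250),(170,140,250,250),(300,170,325,195)]),("scene",[(290,175,320,205),(285,193,312,228),(195,90,280,275)])):
    d=np.load(f"pics/{n}0.npy");ci=camera_info(n);P=cloud(ci,d)
    for x0,y0,x1,y1 in bs:
        Q=P[y0:y1,x0:x1].reshape(-1,3);Q=Q[(d[y0:y1,x0:x1].ravel()>0)&(Q[:,2]>8)&(Q[:,2]<500)]
        print(n,(x0,y0),len(Q),Q[:,2].max())
        for a,b in((8,40),(40,60),(60,100),(100,150),(150,280),(280,430),(430,500)):
            q=Q[(Q[:,2]>a)&(Q[:,2]<b)]
            if len(q):print(a,b,len(q),q.mean(0).round(1),q.min(0).round(),q.max(0).round())
E
```

```text
top (350, 200) 235 147.33656083823075
8 40 41 [ 613.4 -174.4   23.1] [ 602. -192.    8.] [ 633. -167.   39.]
40 60 95 [ 617.  -181.8   54.7] [ 602. -205.   41.] [ 637. -167.   60.]
60 100 33 [ 619.4 -185.9   68. ] [ 610. -201.   60.] [ 631. -168.  100.]
100 150 66 [ 620.3 -187.1  123.4] [ 613. -208.  101.] [ 628. -165.  147.]
top (295, 225) 104 100.01245146204133
8 40 50 [571.6 -13.1  31.9] [562. -28.  10.] [590.  -2.  40.]
40 60 9 [573.1 -13.9  42.7] [568. -24.  41.] [581.  -5.  47.]
60 100 44 [575.9 -16.1  81.3] [571. -33.  62.] [582.   1. 100.]
100 150 1 [575.6 -12.6 100. ] [576. -13. 100.] [576. -13. 100.]
top (170, 140) 3447 495.4485836571462
8 40 1865 [666.9 242.7  12.6] [580. 175.   8.] [900. 375.  39.]
40 60 232 [868.4 340.5  50.5] [695. 237.  40.] [893. 366.  57.]
60 100 17 [697.2 239.9  77.7] [694. 236.  60.] [702. 247.  95.]
100 150 20 [697.1 239.7 125.1] [695. 236. 103.] [702. 246. 148.]
150 280 85 [679.9 242.4 221.8] [598. 236. 153.] [704. 256. 279.]
280 430 898 [654.2 242.8 386.5] [603. 206. 280.] [736. 281. 430.]
430 500 330 [639.6 248.  451.3] [604. 232. 431.] [706. 2
[... 581 characters left out ...]
 3.  40.]
40 60 17 [572.2 -11.5  48.1] [566. -19.  40.] [581.  -6.  58.]
60 100 42 [572.7 -11.9  78.5] [568. -34.  60.] [578.   6.  97.]
scene (195, 90) 9743 463.02930738329724
8 40 2579 [743.   61.9  16.7] [  576. -1085.     8.] [1124.  322.   40.]
40 60 597 [ 922.4 -238.7   49.9] [  691. -1087.    40.] [1123.  251.   60.]
60 100 1283 [ 907.7 -204.9   80.3] [  691. -1081.    60.] [1124.  252.  100.]
100 150 1405 [ 979.4 -268.6  120.1] [  691. -1085.   100.] [1124.  252.  150.]
150 280 1460 [ 995.9 -301.2  197.4] [  595. -1077.   150.] [1125.  259.  280.]
280 430 2232 [781.2  71.7 343.9] [ 599. -540.  280.] [1122.  285.  430.]
430 500 187 [632.9 256.4 441.2] [601. 234. 430.] [699. 276. 463.]
```

View pics/c1.png

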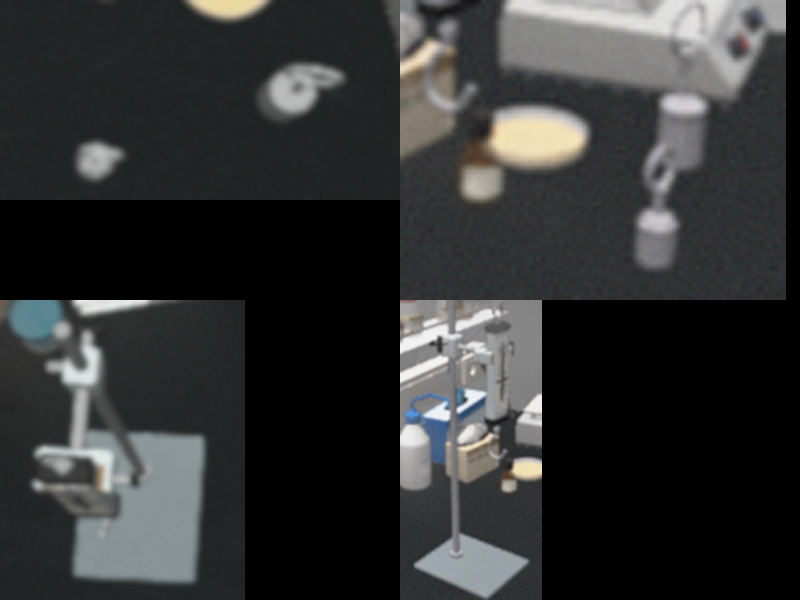

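```bash
python3 - <<'E'
from bench import *
from h import *
C={};D={};I={}
for n in("top","scene"):
    I[n]=cv2.imread(f"pics/{n}0.png");C[n]=camera_info(n);D[n]=np.load(f"pics/{n}0.npy")
P=cloud(C["top"],D["top"]);S=cloud(C["scene"],D["scene"])
# plate
m=(abs(P[...,2]-12)<6)&(P[...,0]>540)&(P[...,0]<740)&(P[...,1]>130)&(P[...,1]<300)
hsv=I["top"].astype(int).sum(2); m&=hsv>250
q=P[m][:,:2].astype(np.float32); print("plate",len(q),cv2.minAreaRect(q),P[m][:,2].mean())
q2=S[(abs(S[...,2]-12)<5)&(S[...,0]>540)&(S[...,0]<760)&(S[...,1]>130)&(S[...,1]<330)&(I["scene"].astype(int).sum(2)>250)]
print("plate scene",len(q2),cv2.minAreaRect(q2[:,:2].astype(np.float32)))
for nm,A in(("top",P),("scene",S)):
    q=A[(A[...,2]>60)&(A[...,2]<280)&(np.hypot(A[...,0]-697,A[...,1]-240)<14)];print(nm,"rod",len(q),q.mean(0))
    q=A[(A[...,2]>195)&(A[...,2]<289)&(np.hypot(A[...,0]-610,A[...,1]-245)<45)];print(nm,"hook");print(q.round()[::max(1,len(q)//40)])
    q=A[(A[...,2]>300)&(A[...,2]<439)&(np.hypot(A[...,0]-610,A[...,1]-245)<50)]
    if len(q):print("case",len(q),q.mean(0),cv2.minAreaRect(q[:,:2].astype(np.float32)))
    q=A[(A[...,2]>432)&(A[...,2]<450)&(np.hypot(A[...,0]-610,A[...,1]-245)<50)]
    if len(q):print("casetop",len(q),q.mean(0),cv2.minAreaRect(q[:,:2].astype(np.float32)))
    q=A[(A[...,2]>98)&(A[...,2]<152)&(np.hypot(A[...,0]-620,A[...,1]+186)<40)]
    if len(q)>3:
        c=q.mean(0);u,s,vt=np.linalg.svd(q[:,:2]-c[:2]);print("ring",c,s,np.degrees(np.arctan2(vt[0,1],vt[0,0])))
        print(q[np.argsort(q[:,2])[-6:]].round(1))
    q=A[(abs(A[...,2]-56)<4)&(np.hypot(A[...,0]-620,A[...,1]+186)<40)]
    if len(q)>3:print("body top",len(q),cv2.minEnclosingCircle(q[:,:2].astype(np.float32)))
    q=A[(A[...,2]>12)&(A[...,2]<50)&(np.hypot(A[...,0]-618,A[...,1]+186)<30)]
    if len(q)>5:
        from scipy.optimize import least_squares
        print("cyl",len(q),least_squares(lambda c:np.hypot(*(q[:,:2]-c).T)-19,[620,-186],loss='soft_l1').x)
E
```

```text
plate 1683 ((665.3170166015625, 244.40213012695312), (126.72534942626953, 158.67823791503906), 83.14752197265625) 11.747703900280024
plate scene 1513 ((662.1627807617188, 248.64442443847656), (132.66995239257812, 161.4484100341797), 83.43922424316406)
top rod 106 [697.03275462 239.88351878 178.08725793]
top hook
[[615. 253. 231.]
 [614. 250. 231.]
 [612. 252. 234.]
 [613. 251. 229.]
 [609. 255. 235.]
 [610. 253. 231.]
 [609. 250. 233.]
 [607. 255. 233.]
 [607. 252. 236.]
 [603. 254. 246.]
 [604. 252. 240.]
 [601. 256. 245.]
 [600. 254. 246.]
 [601. 252. 240.]
 [598. 256. 245.]
 [598. 253. 249.]]
case 515 [618.34365389 243.6602742  390.38088658] ((619.7896118164062, 247.65728759765625), (68.86079406738281, 58.232120513916016), 41.84259033203125)
casetop 198 [614.53050193 251.17182919 440.28749448] ((616.473388671875, 252.17759704589844), (39.71213150024414, 21.195697784423828), 83.27210998535156)
ring [ 620.434367   -187.02014804  122.74901769] [100.72114866  14.25309726] -106.48546021615736
[[ 622.6 -189.1  145. ]
 [ 619.2 -196.2  146.3]
 [ 616.9 -190.5  146.6]
 [ 622.8 -183.4  146.6
[... 1513 characters left out ...]
256. 229.]
 [606. 256. 229.]
 [605. 255. 229.]]
case 934 [610.47248584 262.82785005 375.27671365] ((616.6172485351562, 251.0652618408203), (66.59400939941406, 60.53606414794922), 40.90327072143555)
casetop 111 [609.93879866 260.8342737  439.00691887] ((611.063232421875, 255.1591796875), (41.760372161865234, 20.036558151245117), 78.56957244873047)
ring [ 616.93642913 -182.53948471  121.42974431] [89.20161579 14.59000201] -107.90521815362388
[[ 615.  -199.4  141.1]
 [ 620.7 -184.4  141.3]
 [ 617.3 -185.2  141.7]
 [ 618.7 -168.7  143.2]
 [ 614.2 -186.   145.8]
 [ 617.2 -184.   145.9]]
body top 31 ((614.5426635742188, -179.46498107910156), 18.101839065551758)
cyl 94 [ 617.63148455 -186.07906241]
```

```bash
cat > m.py <<'E'
import json,os,sys
import numpy as np
from scipy.spatial.transform import Rotation as R
F='cmd.json'
def get():
    if os.path.exists(F):
        j=json.load(open(F));return np.array(j['p']),R.from_quat(j['q'])
    return np.array([267.893,-536.879,248.292]),R.from_euler('xyz',[180,0,26.516],degrees=True)
def put(p,r): json.dump(dict(p=list(p),q=list(r.as_quat())),open(F,'w'))
def applied(turn,shift_m):
    p,r=get();p2=p+r.apply(np.array(shift_m)*1000);r2=r*R.from_rotvec(turn,degrees=True);put(p2,r2);print('cmd now',p2.round(1),r2.as_euler('xyz',degrees=True).round(2))
def ori(yaw,tilt): # tool z: yaw heading, tilt below horizontal, x up/forward
    y,t=np.radians([yaw,tilt]);z=np.array([np.cos(y)*np.cos(t),np.sin(y)*np.cos(t),-np.sin(t)])
    x=np.array([np.cos(y)*np.sin(t),np.sin(y)*np.sin(t),np.cos(t)])
    return R.from_matrix(np.column_stack([x,np.cross(z,x),z]))
def need(p,r=None):
    p0,r0=get()
    if r is None:r=r0
    t=(r0.inv()*r).as_rotvec(degrees=True);s=r0.inv().apply(np.array(p)-p0)/1000
    print('turn',t.round(1),np.linalg.norm(t).round(1),'shift',s.round(4),np.linalg.norm(s).round(3))
E
python3 -c "
from m import *
need([430,-150,300],ori(-17,90))"
```

```text
turn [ 0.   0.  43.5] 43.5 shift [ 0.3178 -0.2738 -0.0517] 0.423
```

Call:
{"api": "jog_arm", "payload": {
  "plan": [
    [[0,0,43.5],[0.318,-0.274,-0.052],1],
    [[0,0,43.5],[0.318,-0.274,-0.052],1],
    [[0,0,43.5],[0.318,-0.274,-0.052],1],
    [[0,0,43.5],[0.318,-0.274,-0.052],1],
    [[0,0,43.5],[0.318,-0.274,-0.052],1],
    [[0,0,43.5],[0.318,-0.274,-0.052],1],
    [[0,0,43.5],[0.318,-0.274,-0.052],1]
  ]
}}

```text
time: 1.02
tool_pos: [430.4, -147.6, 300.5]
tcp_rot: [-180.0, -0.0, -17.0]
ft_force: [1.1, -0.3, 0.0]
finger_gap: 85.4
```

```bash
python3 - <<'E'
from m import *
from bench import *
applied([0,0,43.5],[.318,-.274,-.052])
s=sense();print(s['joint_pos'].round(2),s['tool_pos'].round(1),s['tcp_rot'].round(1))
need([460,-138,200],ori(-17,45))
E
```

```text
cmd now [ 430.1 -149.7  300.3] [180.     0.   -16.98]
[-2.5400e+01 -1.6410e+01  1.0251e+02  1.0000e-02  9.3880e+01  8.1570e+01] [ 430.4 -147.6  300.5] [-180.   -0.  -17.]
turn [-0. 45.  0.] 45.0 shift [ 0.0252 -0.0199  0.1003] 0.105
```

Call:
{"api": "jog_arm", "payload": {
  "plan": [
    [[0,45,0],[0.025,-0.02,0.1],1],
    [[0,45,0],[0.025,-0.02,0.1],1],
    [[0,45,0],[0.025,-0.02,0.1],1],
    [[0,45,0],[0.025,-0.02,0.1],1],
    [[0,45,0],[0.025,-0.02,0.1],1],
    [[0,45,0],[0.025,-0.02,0.1],1]
  ]
}}

```text
time: 1.78
tool_pos: [485.1, -145.2, 215.3]
tcp_rot: [-180.0, -43.2, -17.0]
ft_force: [-0.3, 0.4, -0.5]
finger_gap: 85.5
```

```bash
python3 - <<'E'
from m import *
from bench import *
applied([0,45,0],[.025,-.02,.1])
s=sense();print(s['joint_pos'].round(2),s['qd'].round(1),s['tool_pos'].round(1),s['tcp_rot'].round(1))
from scipy.optimize import least_squares
data=[([-68.377,7.471,85.268,0,87.261,-4.893],[267.893,-536.879,248.292]),([-25.40,-16.41,102.51,0.01,93.88,81.57],[430.4,-147.6,300.5]),(s['joint_pos'],s['tool_pos'])]
for q,p in data:
    a=np.radians(q[0]);print('radial',p[0]*np.cos(a)+p[1]*np.sin(a),'lat',-p[0]*np.sin(a)+p[1]*np.cos(a),'z',p[2],'pitch',np.array(q)[[1,2,4]].sum())
E
```

```text
cmd now [ 459.9 -137.9  200.3] [180.   -45.   -16.98]
[-27.36 -51.12 143.11   9.9   45.76  75.46] [ 0.1  0.   0.6 -0.4  1.1  0.1] [ 485.1 -145.2  215.3] [-180.   -43.2  -17. ]
radial 597.8160628446876 lat 51.202295796932134 z 248.292 pitch 180.0
radial 452.106335738669 lat 51.28139219009074 z 300.5 pitch 179.98000000000002
radial 497.6089073876183 lat 94.02252086101603 z 215.3208315924648 pitch 137.7445861067122
```

```bash
cat > k.py <<'E'
import numpy as np
from scipy.spatial.transform import Rotation as R
from scipy.optimize import least_squares
def fk(q,k):
    d1,a2,d4,L,r0,a3=k
    q=np.radians(q)
    Ry=lambda a:R.from_euler('y',a);Rz=lambda a:R.from_euler('z',a)
    r1=Rz(q[0]);p=r1.apply([r0,51.2,d1])
    r2=r1*Ry(q[1]);p=p+r2.apply([0,0,a2])
    r3=r2*Ry(q[2]);p=p+r3.apply([a3,0,d4])
    r5=r3*Rz(S4*q[3])*Ry(q[4]);p=p+r5.apply([0,0,L])
    r6=r5*Rz(q[5])*Rz(np.radians(S6))
    return p,r6
S4=1;S6=-90
E
python3 - <<'E'
import k;from k import *
from bench import sense
s=sense()
data=[([-68.377,7.471,85.268,0,87.261,-4.893],[267.893,-536.879,248.292],[180,0,26.516]),([-25.40,-16.41,102.51,0.01,93.88,81.57],[430.4,-147.6,300.5],[180,0,-17]),(s['joint_pos'],s['tool_pos'],s['tcp_rot'])]
for k.S4 in(1,-1):
  for S6 in(90,-90,0,180):
    k.S6=S6
    print(k.S4,S6,[ (R.from_euler('xyz',e,degrees=True).inv()*fk(q,[0]*6)[1]).magnitude().round(3) for q,p,e in data])
  f=lambda x:np.concatenate([fk(q,[x[0],x[1],x[2],x[3],0,0])[0]-p for q,p,e in data])
  o=least_squares(f,[300,400,400,250]);print(o.x.round(1),o.fun.round(1))
E
```

```text
Traceback (most recent call last):
AttributeError: 'float' object has no attribute 'round'
```

```bash
python3 - <<'E'
import k;from k import *
from bench import sense
s=sense()
data=[([-68.377,7.471,85.268,0,87.261,-4.893],[267.893,-536.879,248.292],[180,0,26.516]),([-25.40,-16.41,102.51,0.01,93.88,81.57],[430.4,-147.6,300.5],[180,0,-17]),(s['joint_pos'],s['tool_pos'],s['tcp_rot'])]
for k.S4 in(1,-1):
  for S6 in(90,-90,0,180):
    k.S6=S6
    print(k.S4,S6,[ round(float((R.from_euler('xyz',e,degrees=True).inv()*fk(q,[0]*6)[1]).magnitude()),3) for q,p,e in data])
  f=lambda x:np.concatenate([fk(q,[x[0],x[1],x[2],x[3],0,0])[0]-p for q,p,e in data])
  o=least_squares(f,[300,400,400,250]);print(o.x.round(1),o.fun.round(1))
E
```

```text
1 90 [0.0, 0.001, 0.0]
1 -90 [3.142, 3.141, 3.142]
1 0 [1.571, 1.571, 1.571]
1 180 [1.571, 1.57, 1.571]
[252.4 355.3 552.8 330.2] [ 0.2 -0.5 -0.2 -0.8  0.4  0.1 -0.7 -2.1  0.1]
-1 90 [0.0, 0.001, 0.345]
-1 -90 [3.142, 3.141, 2.901]
-1 0 [1.571, 1.571, 1.825]
-1 180 [1.571, 1.57, 1.348]
[217.8 251.2 551.  193.9] [ -5.5  13.8  -1.6  24.1 -11.6   1.9 -41.4 -53.7  -0.3]
```

```bash
cat >> k.py <<'E'
S6=90
K=[252.4,355.3,552.8,330.2,0,0]
lo=np.array([-169.43,-51.17,1.28,-76.62,0,-152.29]);hi=np.array([169.43,129.36,143.12,256.62,156.53,152.29])
def ik(p,r,q0=[0,10,100,5,45,75]):
    def f(q):
        P,r6=fk(q,K);return np.r_[P-p,(r.inv()*r6).as_rotvec()*300]
    o=least_squares(f,np.clip(q0,lo+.1,hi-.1),bounds=(lo,hi));return o.x,np.abs(o.fun).max()
E
python3 - <<'E'
from k import *; from m import ori
W=np.array([619.5,-186,40]);H=np.array([614,253,135])
for t in(25,30,35,40):
  for nm,p,yaws in(("grasp",W,(-17,-30,0)),("hook",H,(-7,-20,10))):
    for y in yaws:
      r=ori(y,t);z=r.as_matrix()[:,2]
      for b in(0,100):
        for c in (0,40):
          q,e=ik(p-b*z+[0,0,c],r);print(t,nm,y,b,c,q.round(0),round(e,1))
E
```

```text
25 grasp -17 0 0 [-25.  -1. 142. 164.  26. -79.] 0.0
25 grasp -17 0 40 [-25.  -9. 143. 159.  20. -73.] 0.0
25 grasp -17 100 0 [-24. -17. 143. 117.   7. -31.] 64.3
25 grasp -17 100 40 [-25. -26. 143.  44.   9.  42.] 56.4
25 grasp -30 0 0 [-22. -11. 138. -32.   0. 126.] 63.5
25 grasp -30 0 40 [-23. -16. 140. -45.   0. 138.] 47.3
25 grasp -30 100 0 [-14. -23. 143. -54.  14. 152.] 64.0
25 grasp -30 100 40 [-11. -28. 143. -54.  19. 152.] 52.4
25 grasp 0 0 0 [-38.   3. 138. 117.  39. -51.] 0.0
25 grasp 0 0 40 [-38.  -5. 139. 109.  36. -42.] 0.0
25 grasp 0 100 0 [-51. -11. 143.  91.  48. -32.] 23.6
25 grasp 0 100 40 [-50. -19. 143.  83.  47. -21.] 22.6
25 hook -7 0 0 [ 24. -15. 130. -50.  21. 152.] 65.8
25 hook -7 0 40 [ 25. -17. 129. -50.  25. 152.] 56.2
25 hook -7 100 0 [ 31. -34. 141. -49.  30. 152.] 51.2
25 hook -7 100 40 [ 33. -35. 138. -49.  35. 152.] 44.1
25 hook -20 0 0 [ 26. -10. 122. -45.  33. 152.] 92.2
25 hook -20 0 40 [ 27. -12. 121. -45.  37. 152.] 82.8
25 hook -20 100 0 [ 34. -24. 130. -44.  41. 152.] 85.1
25 hook -20 100 40 [ 36. -25. 127. -45.  46. 152.] 77.1
25 hook 10 0 0
[... 3380 characters left out ...]
 0.0
40 grasp 0 100 40 [-41. -29. 141.  53.  39.  15.] 0.0
40 hook -7 0 0 [ 28.  -7. 122. -44.  32. 152.] 23.4
40 hook -7 0 40 [ 29. -10. 121. -44.  35. 152.] 15.6
40 hook -7 100 0 [ 35. -22. 128. -42.  42. 152.] 16.6
40 hook -7 100 40 [ 36. -23. 125. -42.  46. 152.] 10.3
40 hook -20 0 0 [ 28.  -3. 115. -38.  41. 152.] 51.3
40 hook -20 0 40 [ 29.  -5. 113. -38.  45. 152.] 43.8
40 hook -20 100 0 [ 35. -14. 118. -37.  51. 152.] 48.0
40 hook -20 100 40 [ 36. -15. 115. -37.  55. 152.] 41.3
40 hook 10 0 0 [ 23. -12. 129. -36.  17. 134.] 0.0
40 hook 10 0 40 [ 23. -15. 128. -28.  21. 125.] 0.0
40 hook 10 100 0 [ 26. -32. 137. -26.  29. 123.] 0.0
40 hook 10 100 40 [ 26. -34. 134. -22.  33. 119.] 0.0
```

```bash
python3 - <<'E'
from k import *; from m import ori
W=np.array([619.5,-186,40]);H=np.array([614,253,135])
for t in(30,35,40):
  for nm,p,yaws in(("grasp",W,(10,20,30,40)),("hook",H,(20,30,40,50))):
    for y in yaws:
      r=ori(y,t);z=r.as_matrix()[:,2]
      for b,c in((0,0),(0,60),(80,0),(80,60),(0,-60)):
          if nm=="grasp" and c==-60: continue
          q,e=ik(p-b*z+[0,0,c],r,[0,-10,135,80,40,0]);print(t,nm,y,b,c,q.round(0),round(e,1))
E
```

```text
30 grasp 10 0 0 [-42.   5. 132.  94.  43. -38.] 0.0
30 grasp 10 0 60 [-42.  -4. 132.  85.  43. -25.] 0.0
30 grasp 10 80 0 [-51. -10. 140.  82.  50. -29.] 0.0
30 grasp 10 80 60 [-51. -18. 139.  74.  52. -18.] 0.0
30 grasp 20 0 0 [-45.  10. 126.  83.  52. -37.] 0.0
30 grasp 20 0 60 [-45.   2. 126.  78.  54. -28.] 0.0
30 grasp 20 80 0 [-54.  -0. 131.  75.  60. -33.] 0.0
30 grasp 20 80 60 [-54.  -8. 131.  71.  62. -24.] 0.0
30 grasp 30 0 0 [-47.  16. 118.  75.  61. -37.] 0.0
30 grasp 30 0 60 [-47.   9. 119.  72.  63. -30.] 0.0
30 grasp 30 80 0 [-56.   9. 121.  69.  68. -35.] 0.0
30 grasp 30 80 60 [-56.   2. 121.  66.  71. -28.] 0.0
30 grasp 40 0 0 [-48.  23. 110.  68.  69. -38.] 0.0
30 grasp 40 0 60 [-48.  16. 110.  66.  71. -32.] 0.0
30 grasp 40 80 0 [-55.  18. 111.  63.  76. -37.] 0.0
30 grasp 40 80 60 [-55.  12. 111.  62.  79. -31.] 0.0
30 hook 20 0 0 [ 16. -15. 137. 126.   4. -38.] 0.0
30 hook 20 0 60 [ 16. -22. 135.  26.   7.  62.] 0.0
30 hook 20 80 0 [ 16. -32. 143.  13.  12.  75.] 12.8
30 hook 20 80 60 [ 16. -41. 143.  12.  18.  77.] 1.9
30 hook 20 0 -60 [ 16.  -6. 138. 165.  12. 
[... 3877 characters left out ...]
  35.  27.  46.] 0.0
40 hook 30 80 0 [  7. -30. 137.  36.  30.  43.] 0.0
40 hook 30 80 60 [  7. -33. 133.  30.  37.  50.] 0.0
40 hook 30 0 -60 [ 11.  -7. 132.  67.  16.  12.] 0.0
40 hook 40 0 0 [  5. -10. 128.  57.  31.  13.] 0.0
40 hook 40 0 60 [  5. -15. 125.  48.  36.  24.] 0.0
40 hook 40 80 0 [ -0. -25. 134.  49.  41.  20.] 0.0
40 hook 40 80 60 [ -0. -28. 130.  44.  46.  28.] 0.0
40 hook 40 0 -60 [  5.  -4. 129.  70.  28.  -1.] 0.0
40 hook 50 0 0 [  1.  -6. 124.  60.  42.   1.] 0.0
40 hook 50 0 60 [  1. -11. 121.  54.  46.  10.] 0.0
40 hook 50 80 0 [ -5. -18. 128.  54.  51.   6.] 0.0
40 hook 50 80 60 [ -5. -21. 124.  50.  55.  13.] 0.0
40 hook 50 0 -60 [  1.   0. 125.  68.  39.  -9.] 0.0
```

```bash
python3 - <<'E'
from m import *
r=ori(33,35);z=r.as_matrix()[:,2];p=np.array([619.5,-186,40])-115*z+[0,0,15];print(p);need(p,r)
E
```

```text
[ 540.49514832 -237.30635058  120.96129018]
turn [ 38.3   9.4 -32.2] 50.9 shift [0.019  0.0715 0.1312] 0.151
```

Call:
{"api": "jog_arm", "payload": {
  "plan": [
    [[38.3,9.4,-32.2],[0.019,0.0715,0.131],1],
    [[38.3,9.4,-32.2],[0.019,0.0715,0.131],1],
    [[38.3,9.4,-32.2],[0.019,0.0715,0.131],1],
    [[38.3,9.4,-32.2],[0.019,0.0715,0.131],1],
    [[38.3,9.4,-32.2],[0.019,0.0715,0.131],1],
    [[38.3,9.4,-32.2],[0.019,0.0715,0.131],1],
    [[38.3,9.4,-32.2],[0.019,0.0715,0.131],1],
    [[38.3,9.4,-32.2],[0.019,0.0715,0.131],1]
  ]
}}

```text
time: 2.78
tool_pos: [563.0, -244.2, 131.2]
tcp_rot: [-177.2, -53.9, 30.7]
ft_force: [0.6, 0.5, 0.4]
finger_gap: 85.5
```

```bash
cat >> m.py <<'E'
def sync():
    from bench import sense
    s=sense();put(s['tool_pos'],R.from_euler('xyz',s['tcp_rot'],degrees=True));return s
E
python3 - <<'E'
from m import *
from bench import *
from h import *
s=sync();print(s['joint_pos'].round(1),s['qd'].round(1))
ci=camera_info("wrist");p,d=snapshot("wrist");cv2.imwrite("pics/w1.png",p)
P=cloud(ci,d)
ok=(d>0)&(np.hypot(P[...,0]-619,P[...,1]+186)<45)
from scipy.optimize import least_squares
q=P[ok&(P[...,2]>12)&(P[...,2]<52)];print(len(q),"cyl",least_squares(lambda c:np.hypot(*(q[:,:2]-c).T)-19,[620,-186],loss='soft_l1').x)
q=P[ok&(P[...,2]>63)&(P[...,2]<95)];print(len(q),"stem",q.mean(0))
q=P[ok&(P[...,2]>98)];c=q.mean(0);u,sv,vt=np.linalg.svd(q[:,:2]-c[:2]);print(len(q),"ring",c,q[:,2].max(),np.degrees(np.arctan2(vt[0,1],vt[0,0])))
E
```

```text
[-56.2  12.3 109.3  58.   72.3 -24.6] [ 1.8 -5.7  3.3  0.  -4.3  4.8]
1053 cyl [ 619.51982352 -186.68949962]
283 stem [ 616.90041149 -188.9887002    78.81359046]
1459 ring [ 617.61444402 -188.96880027  123.2894842 ] 145.57414072619713 73.14687765927783
```

View pics/w1.png

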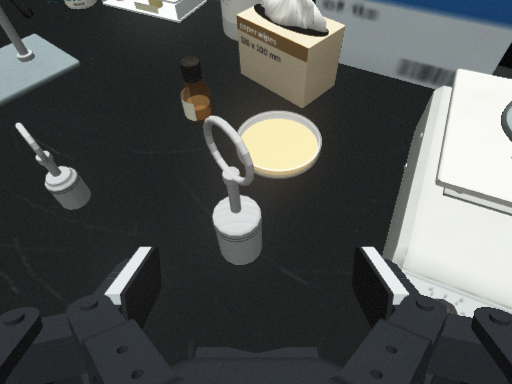

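```bash
python3 - <<'E'
from m import *
r=ori(33,35);z=r.as_matrix()[:,2];p=np.array([619.5,-186.7,39])
need(p-85*z,r);need(p-40*z,r);need(p+2*z,r)
E
```

```text
turn [-0.9  1.1 -1.4] 2.0 shift [-0.0301 -0.0162  0.0332] 0.048
turn [-0.9  1.1 -1.4] 2.0 shift [-0.0293 -0.0155  0.0782] 0.085
turn [-0.9  1.1 -1.4] 2.0 shift [-0.0284 -0.0149  0.1202] 0.124
```

Call:
{"api": "jog_arm", "payload": {
  "plan": [
    [[-0.9,1.1,-1.4],[-0.03,-0.016,0.033],1],
    [[-0.9,1.1,-1.4],[-0.03,-0.016,0.033],1],
    [[-0.9,1.1,-1.4],[-0.0295,-0.0155,0.055],1],
    [[-0.9,1.1,-1.4],[-0.0293,-0.0155,0.078],1],
    [[-0.9,1.1,-1.4],[-0.029,-0.015,0.1],1],
    [[-0.9,1.1,-1.4],[-0.0285,-0.015,0.12],1],
    [[-0.9,1.1,-1.4],[-0.0285,-0.015,0.12],1],
    [[-0.9,1.1,-1.4],[-0.0285,-0.015,0.12],0.3]
  ]
}}

```text
time: 3.82
tool_pos: [622.2, -186.2, 40.5]
tcp_rot: [179.3, -55.0, 33.7]
ft_force: [0.2, -0.3, 1.0]
finger_gap: 69.7
```

Call:
{"api": "jog_arm", "payload": {
  "plan": [
    [[0,0,0],[0,0,0],-1],
    [[0,0,0],[0,0,0],-1],
    [[0,0,0],[0,0,0],-1],
    [[0,0,0],[0,0,0],-1],
    [[0,0,0],[0,0,0],-1],
    [[0,0,0],[0,0,0],-1]
  ],
  "force": 60
}}

```text
time: 4.58
tool_pos: [622.1, -186.8, 41.3]
tcp_rot: [179.2, -55.1, 33.7]
ft_force: [-5.7, 0.1, 5.7]
finger_gap: 36.7
```

```bash
python3 - <<'E'
from m import *
from bench import *
from h import *
s=sync();print(s['joint_pos'].round(1),s['finger_gap'],s['ft_force'],s['tool_pos'],s['tcp_rot'])
p,d=snapshot("wrist");cv2.imwrite("pics/w2.png",p)
E
```

```text
[-47.5  22.6 109.7  67.8  60.7 -34. ] 36.65140437724799 [-5.69649382  0.08755412  5.68655464] [ 622.13125119 -186.80210588   41.29875022] [179.18266399 -55.05273795  33.70810389]
```

View pics/w2.png

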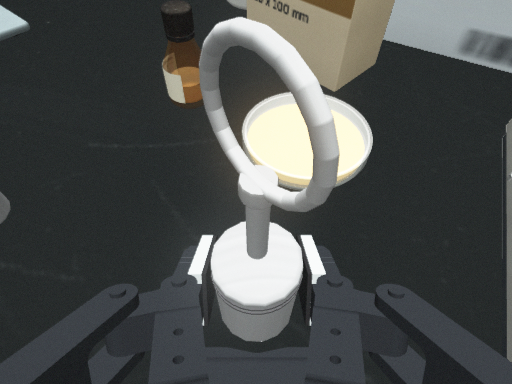

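```bash
python3 - <<'E'
from m import *
p,r=get();need(p+[0,0,40]);need(p+[-60,60,170],ori(43,35)); need(p+[0,0,170])
E
```

```text
turn [0. 0. 0.] 0.0 shift [ 0.0328  0.0003 -0.0229] 0.04
turn [ 8.4 -0.  -5.3] 10.0 shift [ 0.1298 -0.0816 -0.1122] 0.19
turn [0. 0. 0.] 0.0 shift [ 0.1393  0.0014 -0.0974] 0.17
```

Call:
{"api": "jog_arm", "payload": {
  "plan": [
    [[0,0,0],[0.0165,0,-0.0115],-1],
    [[0,0,0],[0.033,0,-0.023],-1],
    [[0,0,0],[0.066,0,-0.046],-1],
    [[0,0,0],[0.1,0,-0.07],-1],
    [[0,0,0],[0.139,0,-0.0975],-1],
    [[0,0,0],[0.139,0,-0.0975],-1],
    [[0,0,0],[0.139,0,-0.0975],-1]
  ]
}}

```text
time: 5.5
tool_pos: [620.3, -185.0, 208.4]
tcp_rot: [179.4, -54.9, 33.6]
ft_force: [-1.0, 0.9, -6.1]
finger_gap: 36.6
```

```bash
python3 - <<'E'
from m import *
from bench import *
from h import *
applied([0,0,0],[.139,0,-.0975])
s=sense();print(s['joint_pos'].round(1),s['finger_gap'],s['ft_force'],s['tool_pos'],s['tcp_rot'])
ci=camera_info("wrist");p,d=snapshot("wrist");cv2.imwrite("pics/w3.png",p)
P=cloud(ci,d)
r=R.from_euler('xyz',s['tcp_rot'],degrees=True)
T=r.inv().apply((P-s['tool_pos']).reshape(-1,3)).reshape(P.shape)
T[d==0]=1e4
m=(abs(T[...,1])<35)&(np.linalg.norm(P-s['tool_pos'],axis=-1)<125)&(P[...,2]-s['tool_pos'][2]>58)
q=P[m];print(len(q),q.max(0))
c=q.mean(0);u,sv,vt=np.linalg.svd(q-c);print("ring c",c,c-s['tool_pos'],"normal",vt[2],sv)
for a,b in((30,38),(38,46),(46,52)):
    mm=(abs(T[...,1])<20)&(abs(P[...,2]-s['tool_pos'][2]-(a+b)/2)<4)&(np.linalg.norm(P-s['tool_pos'],axis=-1)<90);q=P[mm];print(a,len(q),q.mean(0)-s['tool_pos'])
i=np.argsort(P[m][:,2])[-40:];print("top",P[m][i].mean(0)-s['tool_pos'])
E
```

```text
cmd now [ 621.1 -185.8  211.1] [179.18 -55.05  33.71]
[-47.4   3.9 109.7  59.7  69.1 -15.2] 36.55834471734667 [-1.00770418  0.88746145 -6.06071317] [ 620.32846654 -185.00197703  208.35349914] [179.39503037 -54.91405245  33.55288327]
10990 [ 627.19769385 -164.06393463  312.43934248]
ring c [ 616.42240814 -189.59792147  293.39502513] [-3.9060584  -4.59594444 85.04152599] normal [-0.93759132  0.34626799  0.03195301] [1618.63096976 1399.15869946  315.11570477]
30 422 [-11.07530229  -6.5327659   33.26430726]
38 3861 [-32.9657878  -21.12539398  43.22752079]
46 4620 [-35.68502141 -22.80892321  48.46434649]
top [ -2.13958077  -2.09251442 103.77021525]
```

View pics/w3.png

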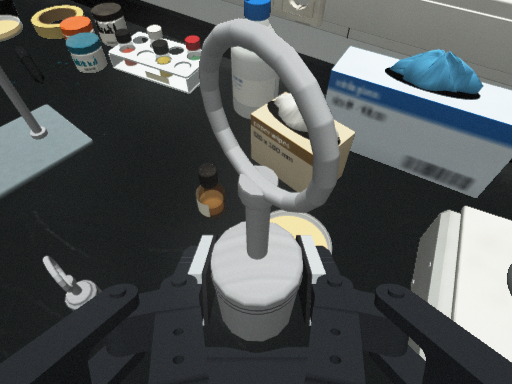

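```bash
python3 - <<'E'
from m import *; from k import ik
a=np.array([620.3,-185,210]);b=np.array([546,263,165])
for f in(0,.25,.5,.75,1):
    q,e=ik(a+f*(b-a),ori(33.6+9.6*f,35),[-47+50*f,4-25*f,110+25*f,60,60-20*f,-10]);print(q.round(0),round(e,1))
need(b,ori(43.2,35))
E
```

```text
[-46.   1. 112.  59.  69. -13.] 0.0
[-38. -11. 123.  61.  64. -11.] 0.0
[-27. -20. 132.  62.  58.  -6.] 0.0
[-12. -26. 138.  62.  48.   1.] 0.0
[  4. -26. 139.  62.  36.   9.] 0.0
turn [ 8.6 -0.  -5.4] 10.2 shift [ 0.0691 -0.4176  0.1734] 0.457
```

Call:
{"api": "jog_arm", "payload": {
  "plan": [
    [[0.8,0,-0.5],[0.006,-0.038,0.016],-1],
    [[1.6,0,-1],[0.013,-0.08,0.033],-1],
    [[2.6,0,-1.6],[0.021,-0.125,0.052],-1],
    [[3.5,0,-2.2],[0.028,-0.171,0.071],-1],
    [[4.5,0,-2.8],[0.036,-0.217,0.09],-1],
    [[5.4,0,-3.4],[0.0435,-0.263,0.109],-1],
    [[6.4,0,-4],[0.051,-0.309,0.128],-1],
    [[7.3,0,-4.6],[0.059,-0.355,0.147],-1],
    [[8.1,0,-5.1],[0.065,-0.393,0.163],-1],
    [[8.6,0,-5.4],[0.069,-0.4176,0.1734],-1],
    [[8.6,0,-5.4],[0.069,-0.4176,0.1734],-1],
    [[8.6,0,-5.4],[0.069,-0.4176,0.1734],-1]
  ]
}}

```text
time: 7.05
tool_pos: [544.8, 263.2, 162.2]
tcp_rot: [-179.7, -54.8, 42.9]
ft_force: [-0.5, 0.1, -6.3]
finger_gap: 36.5
```

```bash
python3 - <<'E'
from m import *
from bench import *
from h import *
applied([8.6,0,-5.4],[.069,-.4176,.1734])
s=sense();print(s['joint_pos'].round(1),s['qd'].round(1),s['ft_force'],s['tool_pos'],s['tcp_rot'],s['time'])
for n in("wrist","scene","top"):
    ci=camera_info(n);p,d=snapshot(n);cv2.imwrite(f"pics/{n}4.png",p);np.save(f"pics/{n}4.npy",d)
    P=cloud(ci,d)
    m=(d>0)&(P[...,2]>222)&(P[...,2]<252)&(np.hypot(P[...,0]-614,P[...,1]-253)<26)
    q=P[m];print(n,len(q))
    if len(q)>5:
        print(q.mean(0).round(1));
        for a in range(590,640,5):
            k=q[(q[:,0]>=a)&(q[:,0]<a+5)]
            if len(k):print(a,len(k),k.mean(0).round(1),k.min(0).round(1),k.max(0).round(1))
E
```

```text
cmd now [545.9 263.  164.9] [-179.94  -55.02   43.13]
[  2.9 -20.1 136.6  65.9  35.6   2.9] [-1.1 -0.6 -0.6  0.1 -0.1  0.2] [-0.54182088  0.13187729 -6.25343236] [544.83239875 263.22794996 162.17319378] [-179.68448037  -54.83057786   42.94871758] 7.05
wrist 2150
[614.1 251.8 238. ]
590 13 [594.6 254.2 244.7] [594.1 252.5 243.7] [595.  255.8 245.4]
595 485 [597.5 253.9 242.2] [595.  251.6 234.3] [600.  256.8 247.1]
600 224 [601.9 252.8 234.3] [600.  250.9 229.3] [605.  256.3 244.2]
605 98 [607.2 251.7 229.7] [605.  250.5 227.3] [610.  254.2 233.5]
610 102 [612.6 251.4 229.4] [610.1 249.9 226.8] [615.  253.8 231.2]
615 173 [617.6 251.4 230. ] [615. 249. 226.] [620.  254.6 233.6]
620 482 [623.2 250.9 236.4] [620.  248.4 227.6] [625.  253.9 249.9]
625 573 [626.1 250.5 242.6] [625.  248.3 232.3] [629.3 253.8 249.8]
scene 40
[613.5 255.  237.2]
590 1 [594.7 258.3 243.6] [594.7 258.3 243.6] [594.7 258.3 243.6]
595 5 [597.3 256.3 242.7] [595.2 254.3 235.9] [599.  257.5 247. ]
600 7 [602.1 256.7 235.5] [600.3 255.1 230. ] [604.5 257.7 241.9]
605 4 [607.8 256.6 230.5] [606.6 254.6 229.2] [608.6 257.9 232.2]
610 2 [613.8 253.2 227.8] [613.8 253.1 226.4] [613.9 253.2 229.1]
615 4 [617.4 254.6 230.3] [616.2 253.9 228.8] [618.5 255.2 231.7]
620 11 [623.1 253.8 238.3] [621.1 250.3 230.5] [625.  255.7 251.7]
625 6 [627.1 253.3 243.7] [625.3 251.7 239.6] [628.2 255.2 248. ]
top 16
[606.3 253.1 237.7]
595 2 [597.9 254.8 246.7] [597.5 253.3 244.7] [598.4 256.2 248.7]
600 5 [601.8 253.5 243.1] [600.  251.8 240.5] [603.6 256.1 248.1]
605 5 [608.5 253.1 233.9] [606.8 250.7 229.9] [610.  255.3 237.5]
610 4 [613.4 251.6 231.2] [612.1 250.5 229.9] [614.8 253.  233.3]
```

View pics/wrist4.png

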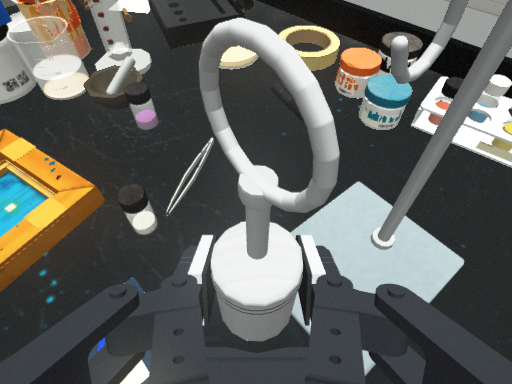

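View pics/scene4.png

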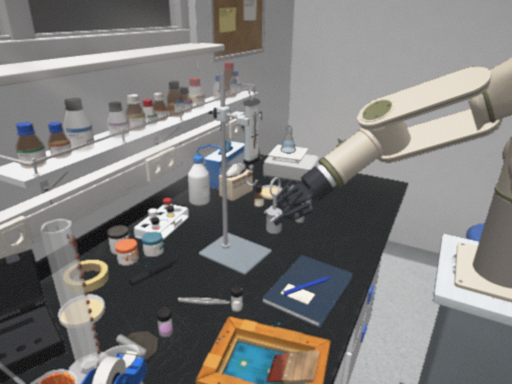

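```bash
python3 - <<'E'
from m import *
p,r=get()
for k in((15,-2,-7),(40,-5,-7),(69,-8.2,-7)):need(p+k)
E
```

```text
turn [0. 0. 0.] 0.0 shift [-0.0002  0.0117  0.0118] 0.017
turn [0. 0. 0.] 0.0 shift [0.009  0.031  0.0251] 0.041
turn [0. 0. 0.] 0.0 shift [0.0199 0.0532 0.0406] 0.07
```

Call:
{"api": "jog_arm", "payload": {
  "plan": [
    [[0,0,0],[0,0.0117,0.0118],-1],
    [[0,0,0],[0.0045,0.021,0.0185],-1],
    [[0,0,0],[0.009,0.031,0.025],-1],
    [[0,0,0],[0.0125,0.0385,0.0303],-1],
    [[0,0,0],[0.0162,0.0459,0.0354],-1],
    [[0,0,0],[0.0199,0.0532,0.0406],-1],
    [[0,0,0],[0.0199,0.0532,0.0406],-1],
    [[0,0,0],[0.0199,0.0532,0.0406],-1]
  ]
}}

```text
time: 8.2
tool_pos: [614.6, 255.4, 157.0]
tcp_rot: [-179.8, -55.0, 43.1]
ft_force: [0.4, 1.0, -5.5]
finger_gap: 36.4
```

```bash
python3 - <<'E'
from m import *
from bench import *
from h import *
applied([0,0,0],[.0199,.0532,.0406])
s=sense();print(s['joint_pos'].round(1),s['qd'].round(1),s['ft_force'],s['tool_pos'],s['tcp_rot'],s['time'])
for n in("wrist","scene"):
    ci=camera_info(n);p,d=snapshot(n);cv2.imwrite(f"pics/{n}5.png",p);np.save(f"pics/{n}5.npy",d)
c=p[85:235,200:330];cv2.imwrite("pics/scene5c.png",cv2.resize(c,None,fx=4,fy=4,interpolation=cv2.INTER_CUBIC))
E
```

```text
cmd now [614.9 254.8 157.9] [-179.94  -55.02   43.13]
[  1.3  -6.4 126.2  70.3  35.6  -3.5] [ 0.1 -0.4  0.4  0.  -0.1  0.1] [ 0.41719846  0.95289391 -5.52117101] [614.58454579 255.35214048 157.04030024] [-179.83699413  -54.96865475   43.07896499] 8.2
```

View pics/wrist5.png

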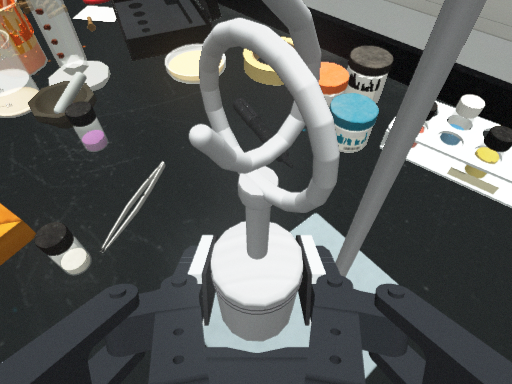

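View pics/scene5c.png

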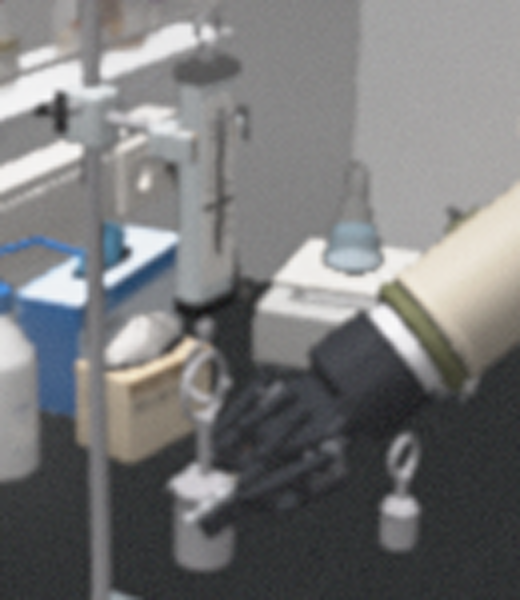

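Call:
{"api": "jog_arm", "payload": {
  "plan": [
    [[0,0,0],[-0.0049,0,0.0034],-1],
    [[0,0,0],[-0.0098,0,0.0069],-1],
    [[0,0,0],[-0.0147,0,0.0103],-1],
    [[0,0,0],[-0.0188,0,0.0132],-1],
    [[0,0,0],[-0.0229,0,0.0161],-1],
    [[0,0,0],[-0.027,0,0.0189],-1],
    [[0,0,0],[-0.0311,0,0.0218],-1],
    [[0,0,0],[-0.0311,0,0.0218],-1],
    [[0,0,0],[-0.0311,0,0.0218],-1]
  ]
}}

```text
time: 9.43
tool_pos: [615.1, 255.3, 119.7]
tcp_rot: [-179.9, -55.0, 43.1]
ft_force: [-1.1, -0.0, -2.7]
finger_gap: 36.4
```

```bash
python3 - <<'E'
from m import *
from bench import *
from h import *
applied([0,0,0],[-.0311,0,.0218])
s=sense();print(s['joint_pos'].round(1),s['ft_force'],s['tool_pos'],s['tcp_rot'],s['time'])
for n in("wrist","scene"):
    ci=camera_info(n);p,d=snapshot(n);cv2.imwrite(f"pics/{n}6.png",p);np.save(f"pics/{n}6.npy",d)
c=p[85:235,200:330];cv2.imwrite("pics/scene6c.png",cv2.resize(c,None,fx=4,fy=4,interpolation=cv2.INTER_CUBIC))
E
```

```text
cmd now [614.9 254.8 119.9] [-179.94  -55.02   43.13]
[  1.3  -1.4 126.4  77.6  34.1 -12.4] [-1.08515543 -0.02790313 -2.70503896] [615.06965699 255.33278944 119.6574767 ] [-179.88538002  -55.01132124   43.10119059] 9.425
```

View pics/wrist6.png

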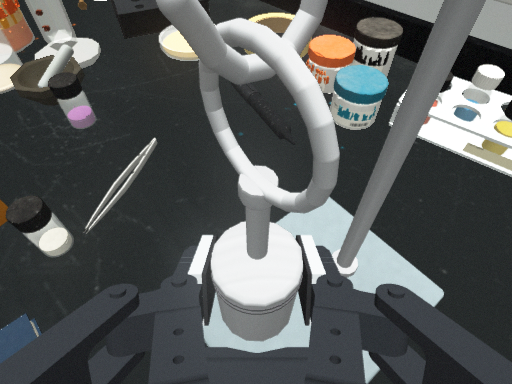

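View pics/scene6c.png

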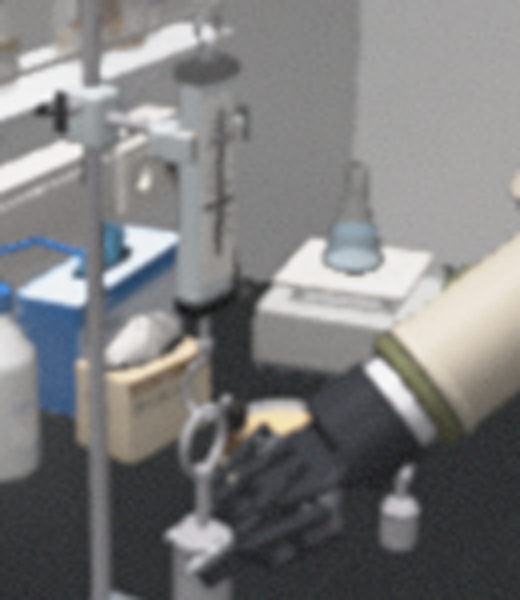

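Call:
{"api": "jog_arm", "payload": {
  "plan": [
    [[0,0,0],[-0.0066,0,0.0046],-1],
    [[0,0,0],[-0.0131,0,0.0092],-1],
    [[0,0,0],[-0.0197,0,0.0137],-1],
    [[0,0,0],[-0.0262,0,0.0183],-1],
    [[0,0,0],[-0.0311,0,0.0218],-1],
    [[0,0,0],[-0.0311,0,0.0218],-1],
    [[0,0,0],[-0.0311,0,0.0218],-1]
  ]
}}

```text
time: 10.4
tool_pos: [615.2, 255.3, 81.8]
tcp_rot: [-179.9, -55.0, 43.1]
ft_force: [0.8, -1.3, 2.1]
finger_gap: 36.6
```

```bash
cat > look.py <<'E'
import sys
from m import *
from bench import *
from h import *
def look(i):
    s=sense();print(s['joint_pos'].round(1),s['ft_force'].round(1),s['tool_pos'].round(1),s['time'],s['finger_gap'])
    for n in("wrist","scene"):
        ci=camera_info(n);p,d=snapshot(n);cv2.imwrite(f"pics/{n}{i}.png",p);np.save(f"pics/{n}{i}.npy",d)
        P=cloud(ci,d)
        m=(d>0)&(P[...,2]>130)&(P[...,2]<262)&(np.hypot(P[...,0]-614,P[...,1]-253)<26)
        q=P[m];print(n,len(q))
        k=q[abs(q[:,0]-597)<4]
        # tip: points 12-22 mm in front of seat
        rel=(q[:,:2]-[614,253])@np.array([.9929,-.119])
        k=q[(rel<-13)&(rel>-22)]
        if len(k):print('front part z range',k[:,2].min().round(1),k[:,2].max().round(1),len(k))
        k=q[(rel>12)&(rel<20)]
        if len(k):print('back part z range',k[:,2].min().round(1),k[:,2].max().round(1),len(k))
    c=p[85:235,200:330];cv2.imwrite(f"pics/scene{i}c.png",cv2.resize(c,None,fx=4,fy=4,interpolation=cv2.INTER_CUBIC))
E
python3 - <<'E'
from look import *
applied([0,0,0],[-.0311,0,.0218])
look(7)
E
```

```text
cmd now [614.9 254.9  81.9] [-179.94  -55.02   43.13]
[  1.3   4.1 126.2  85.5  33.3 -21.8] [ 0.8 -1.3  2.1] [615.2 255.3  81.8] 10.4 36.553478770372486
wrist 14050
front part z range 183.9 188.8 266
back part z range 182.7 187.7 137
scene 171
front part z range 185.3 198.9 9
back part z range 190.4 199.4 4
```

View pics/wrist7.png

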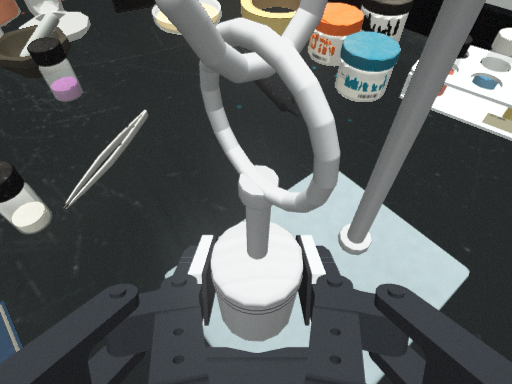

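View pics/scene7c.png

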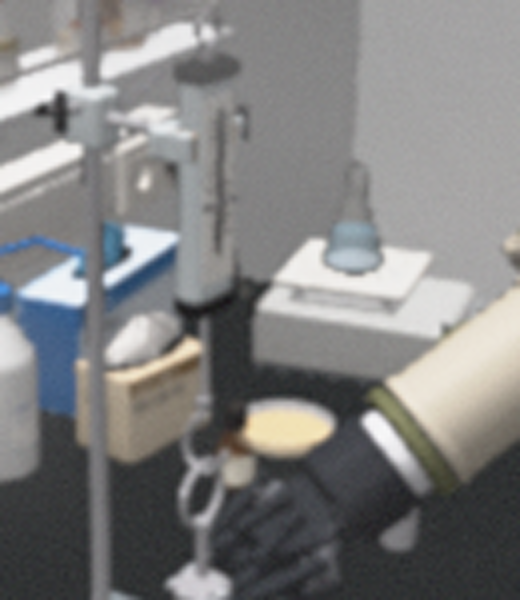

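Call:
{"api": "jog_arm", "payload": {
  "plan": [
    [[0,0,0],[-0.0041,0,0.0029],-1],
    [[0,0,0],[-0.0082,0,0.0057],-1],
    [[0,0,0],[-0.0082,0,0.0057],-1],
    [[0,0,0],[-0.0082,0,0.0057],-1],
    [[0,0,0],[-0.0082,0,0.0057],-1],
    [[0,0,0],[-0.0082,0,0.0057],-1],
    [[0,0,0],[-0.0082,0,0.0057],-1],
    [[0,0,0],[-0.0082,0,0.0057],-1]
  ]
}}

```text
time: 11.5
tool_pos: [614.9, 255.3, 71.5]
tcp_rot: [-179.9, -55.0, 43.1]
ft_force: [2.8, -1.4, 4.6]
finger_gap: 36.3
```

```bash
python3 - <<'E'
from look import *
applied([0,0,0],[-.0082,0,.0057])
look(8)
E
```

```text
cmd now [614.9 254.8  72. ] [-179.94  -55.02   43.13]
[  1.3   5.7 126.   87.6  33.3 -24.4] [ 2.8 -1.4  4.6] [614.9 255.3  71.5] 11.5 36.30917709342417
wrist 13605
front part z range 173.8 178.5 250
back part z range 171.1 177.3 124
scene 170
front part z range 174.7 187.5 9
back part z range 180.5 194.8 4
```

View pics/scene8c.png

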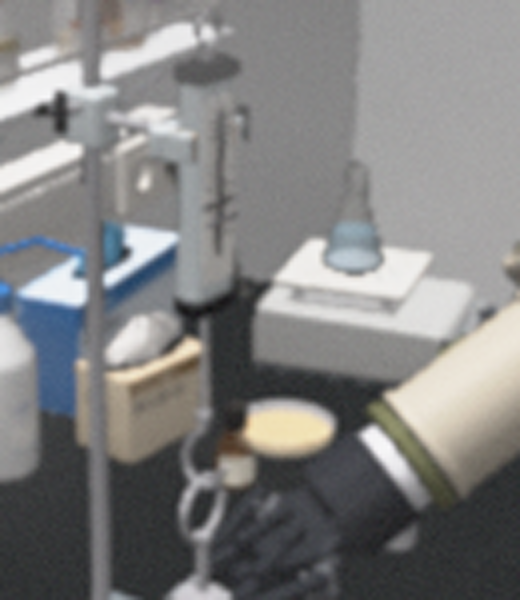

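Call:
{"api": "jog_arm", "payload": {
  "plan": [
    [[0,0,0],[0,0,0],-1],
    [[0,0,0],[0,0,0],-1],
    [[0,0,0],[0,0,0],-1],
    [[0,0,0],[0.0041,0,-0.0029],-1],
    [[0,0,0],[0.0082,0,-0.0057],-1],
    [[0,0,0],[0.0131,0,-0.0092],-1],
    [[0,0,0],[0.0172,0,-0.012],-1],
    [[0,0,0],[0.0213,0,-0.0149],-1],
    [[0,0,0],[0.0246,0,-0.0172],-1],
    [[0,0,0],[0.0246,0,-0.0172],-1],
    [[0,0,0],[0.0246,0,-0.0172],-1],
    [[0,0,0],[0.0246,0,-0.0172],-1]
  ]
}}

```text
time: 13.1
tool_pos: [614.6, 255.3, 101.0]
tcp_rot: [-179.8, -55.0, 43.1]
ft_force: [3.2, -2.6, -0.7]
finger_gap: 36.5
```

```bash
python3 - <<'E'
from look import *
applied([0,0,0],[.0246,0,-.0172])
look(9)
E
```

```text
cmd now [614.9 254.8 102. ] [-179.94  -55.02   43.13]
[  1.3   1.2 126.4  81.3  33.7 -16.8] [ 3.2 -2.6 -0.7] [614.6 255.3 101. ] 13.1 36.48668004903415
wrist 14727
front part z range 203.0 208.3 283
back part z range 201.8 206.9 129
scene 180
front part z range 203.2 215.3 9
back part z range 210.0 220.3 4
```

View pics/wrist9.png

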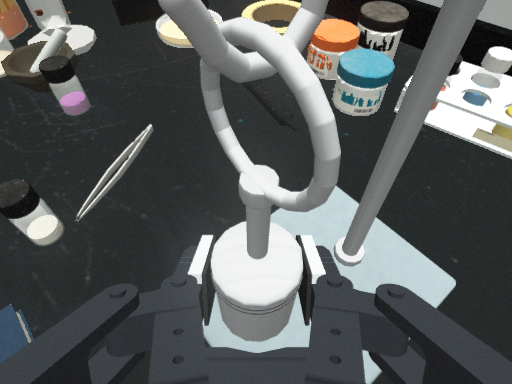

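Call:
{"api": "jog_arm", "payload": {
  "plan": [
    [[0,0,0],[0,0.002,0],-1],
    [[0,0,0],[0,0.002,0],-1],
    [[0,0,0],[0,0.002,0],-1],
    [[0,0,0],[0,0.002,0],-1]
  ]
}}

```text
time: 13.7
tool_pos: [615.8, 254.2, 101.1]
tcp_rot: [-179.8, -55.0, 43.1]
ft_force: [-2.1, 2.5, -0.3]
finger_gap: 36.3
```

Call:
{"api": "jog_arm", "payload": {
  "plan": [
    [[0,0,0],[0,-0.0009,0],-1],
    [[0,0,0],[0,-0.0009,0],-1],
    [[0,0,0],[0,-0.0009,0],-1],
    [[0,0,0],[0,-0.0009,0],-1]
  ],
  "force": 20
}}

```text
time: 14.2
tool_pos: [615.7, 254.4, 101.4]
tcp_rot: [-179.9, -55.0, 43.1]
ft_force: [0.0, 0.5, -0.0]
finger_gap: 36.8
```

Forces at the wrist are now close to zero, so the balance carries the weight. I'll release slowly.

Call:
{"api": "jog_arm", "payload": {
  "plan": [
    [[0,0,0],[0,0,0],-0.1],
    [[0,0,0],[0,0,0],0.0],
    [[0,0,0],[0,0,0],0.1],
    [[0,0,0],[0,0,0],0.2],
    [[0,0,0],[0,0,0],0.4],
    [[0,0,0],[0,0,0],0.4],
    [[0,0,0],[0,0,0],0.4],
    [[0,0,0],[0,0,0],0.4]
  ]
}}

```text
time: 15.2
tool_pos: [615.6, 254.5, 101.4]
tcp_rot: [-179.9, -55.0, 43.1]
ft_force: [0.5, 0.2, -0.2]
finger_gap: 59.9
```

```bash
python3 - <<'E'
from look import *
applied([0,0,0],[0,.0011,0])
look(10)
E
```

```text
cmd now [615.7 254.  102. ] [-179.94  -55.02   43.13]
[  1.1   1.3 126.3  81.3  33.8 -16.8] [ 0.5  0.2 -0.2] [615.6 254.5 101.4] 15.2 59.8958140567117
wrist 14395
front part z range 200.5 208.5 564
back part z range 198.5 207.3 311
scene 181
front part z range 200.5 213.5 9
back part z range 206.0 217.0 4
```

View pics/wrist10.png

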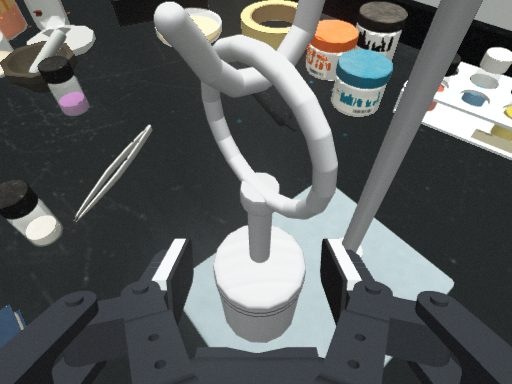

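Call:
{"api": "jog_arm", "payload": {
  "plan": [
    [[0,0,0],[0,0,-0.008],0.4],
    [[0,0,0],[0,0,-0.022],0.4],
    [[0,0,0],[0,0,-0.04],0.4],
    [[0,0,0],[0,0,-0.06],0.4],
    [[0,0,0],[0,0,-0.08],0.4],
    [[0,0,0],[0,0,-0.1],0.4],
    [[0,0,0],[0,0,-0.1],0.4],
    [[0,0,0],[0,0,-0.1],0.4],
    [[0,0,0],[0,0,-0.1],0.4],
    [[0,0,0],[0,0,-0.1],0.4],
    [[0,0,0],[0,0,-0.1],0.4],
    [[0,0,0],[0,0,-0.1],0.4]
  ]
}}

```text
time: 16.8
tool_pos: [555.9, 198.5, 158.6]
tcp_rot: [-179.8, -55.0, 43.1]
ft_force: [0.2, 0.4, -0.2]
finger_gap: 59.9
```

```bash
python3 - <<'E'
from look import *
applied([0,0,0],[0,0,-.1])
look(11)
look(12)
a=cv2.imread('pics/wrist11.png').astype(int);b=cv2.imread('pics/wrist12.png').astype(int);print(abs(a-b).sum(2)[0:384,150:400].mean(), (abs(a-b).sum(2)>90).sum())
P=[cloud(camera_info('wrist'),np.load(f'pics/wrist{i}.npy')) for i in(11,12)]
for p in P:
    m=(np.hypot(p[...,0]-614,p[...,1]-253)<32)&(p[...,2]>40)&(p[...,2]<110);print(p[m].mean(0).round(2),p[m].max(0).round(1))
E
```

```text
cmd now [555.9 197.9 159.3] [-179.94  -55.02   43.13]
[ -7.9 -18.7 136.1  66.8  43.9  -4.7] [ 0.2  0.4 -0.2] [555.9 198.5 158.6] 16.8 59.92125547256021
wrist 3669
front part z range 200.1 214.1 226
back part z range 200.0 223.4 206
scene 180
front part z range 200.8 214.3 9
back part z range 207.0 217.5 5
[ -7.9 -18.7 136.1  66.8  43.9  -4.7] [ 0.2 -0.4  0.3] [555.9 198.5 158.6] 16.9 59.61981853513949
wrist 3678
front part z range 200.4 214.0 225
back part z range 200.0 223.2 205
scene 182
front part z range 199.5 213.7 9
back part z range 208.7 216.3 5
8.079572916666667 783
[604.26 242.24  87.51] [631.7 269.4 110. ]
[604.18 242.26  87.53] [629.2 270.7 110. ]
```

View pics/wrist12.png

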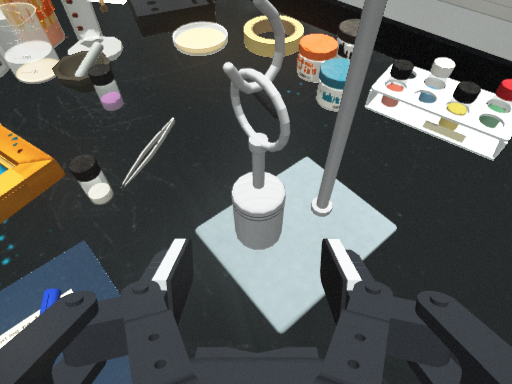

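View pics/scene12.png

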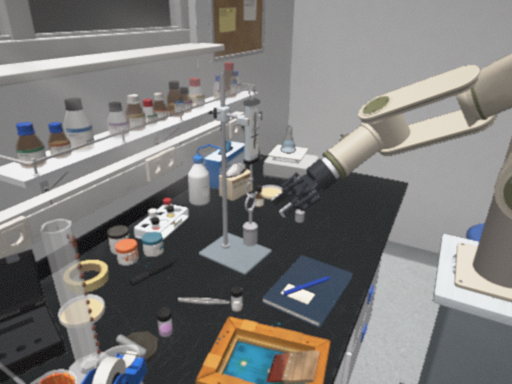

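Call:
{"api": "jog_arm", "payload": {
  "plan": [
    [[0,0,0],[0,0,0],0.4],
    [[0,0,0],[0,0,0],0.4],
    [[0,0,0],[0,0,0],0.4],
    [[0,0,0],[0,0,0],0.4],
    [[0,0,0],[0,0,0],0.4],
    [[0,0,0],[0,0,0],0.4],
    [[0,0,0],[0,0,0],0.4],
    [[0,0,0],[0,0,0],0.4],
    [[0,0,0],[0,0,0],0.4],
    [[0,0,0],[0,0,0],0.4],
    [[0,0,0],[0,0,0],0.4],
    [[0,0,0],[0,0,0],0.4]
  ]
}}

```text
time: 18.5
tool_pos: [555.9, 198.4, 158.8]
tcp_rot: [-179.9, -55.0, 43.1]
ft_force: [-0.2, 0.0, 0.1]
finger_gap: 59.7
```

```bash
python3 - <<'E'
from look import *
look(13)
p=cloud(camera_info('wrist'),np.load('pics/wrist13.npy'))
m=(np.hypot(p[...,0]-614,p[...,1]-253)<32)&(p[...,2]>40)&(p[...,2]<110);print(p[m].mean(0).round(2))
pt,d=snapshot("top");a=cv2.imread("pics/top0.png");P=cloud(camera_info("top"),d)
m=(P[...,2]>60)&(P[...,2]<102)&(np.hypot(P[...,0]-575,P[...,1]+15)<30)&(d>0);print("small",P[m].mean(0).round(1))
print(hand_in())
E
```

```text
[ -7.9 -18.7 136.1  66.8  43.9  -4.7] [-0.2  0.   0.1] [555.9 198.4 158.8] 18.5 59.705751897737215
wrist 3675
front part z range 200.8 213.9 228
back part z range 200.3 223.6 211
scene 183
front part z range 200.1 212.4 9
back part z range 207.0 218.1 6
[604.11 242.3   87.55]
small [576.1 -16.2  81.2]
the job is handed in; nothing more can be done
None
```

The large weight now hangs still by its ring from the hook. I handed the job in at about 18.6 s of the 56 s allowed.

- **Sequence:** I gripped the weight by its body, put the ring over the hook tip and lowered it onto the seat. I then tugged it down to about 59–60 mm of draw by position, past the 50 mm line and short of the 75 mm stop. I held it there for a little over a second, then eased it up until the wrist force was within about 0.5 N of zero. After that I opened the fingers and backed 80–100 mm away.
- **Final checks:** The draw is about 33 mm, inside the 24–34 mm expected. The weight's position changed by only about 0.2 mm between pictures 1.6 s apart. Wrist force is about 0 N with nothing touched, and the small weight is where it stood at the start, to about 1 mm. I did not re-measure the bottle, dish and vial; the arm never came near them.
- **What disagreed:** At the bottom of the tug the wrist force suggested about 70 mm of draw, while position and the camera gave 59–60 mm. I trusted the position figure, because the wrist force also read the weight heavier than its stated mass allows. The scene picture was too coarse to read the pointer exactly.

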